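# Load the sample carrier under a spring-closed shutter

## Task

Load the blue sample carrier into the white reader: with one fingertip press the orange treadle down and keep it down so that the spring-closed black shutter stays up, and with the other fingertip push the carrier by its upright rear tab along its channel, under the raised shutter, until it is fully home against the stop inside. Then let go so that the shutter springs shut behind the carrier. Only press and push (do not lift the carrier), never push the carrier against the shutter or let the shutter drop on it, and leave the other things on the table as they are.

Things in the scene. Friction and masses are not known exactly. Their poses are not given: they have to be found in the camera images.
- dock: The reader, fixed: aluminium base plate 242 x 120 x 6 mm with a white housing at its far end. Origin on the table, on the channel's centre line, in the plane of the housing's front. x points along the channel into the housing (pushing direction), y left to the treadle, z up. In mm: plate x -172 to 70, y -30 to 90; housing x 0 to 66, y -30 to 52, top z 58, opening y +-15.4, z 6 to 20.
- channel (a point): Middle of the channel's near end, on its floor: dock x -170, y 0, z 6 mm. Two grey rails, dock x -170 to -9, inner faces y +-14.2, tops z 14. Beside it, bearing blocks (dock x -168 to -162 and -12 to -6, y 29 to 43, up to z 27) carry the rocker shaft along x at dock y 36, z 20.
- stop (a point): Middle of the back stop inside the housing, at dock x 55, y 0, z 12 mm (hidden). The carrier's nose touches it when it is fully home.
- rocker: The spring-closed rocker: shaft, black shutter plate (right arm) and orange ribbed treadle (left arm) in one piece. Origin on the shaft: dock x 0, y 36, z 20 mm; its axes are the dock's when shut and turn with it. Treadle plate 146 x 45 x 4 mm: dock x -160 to -14, from 2 to 47 mm left of the shaft; shut, it rises to the left at 0.35 rad.
- shutter_edge (a point): Middle of the shutter's lower edge over the channel, dock x -4.5 mm (plate x -7 to -2). Shut, the edge is at dock z 11.5: it clears the carrier's tongue (top z 10) but blocks its body (top z 18), and pushing against it cannot open it. It swings up in its own plane as the treadle goes down; from 0.35 rad the body passes freely.
- treadle_mid (a point): Point on the top face of the treadle, midway along its length (dock x -85 mm), 32 mm left of the shaft; a good line to press on runs through it along the dock's x, about 66 mm left of the channel's centre line. Treadle top on that line: dock z 33 mm shut, 22 at 0.35 rad, 17 at 0.5, 14 at 0.6, alike all along, so a fingertip can slide along it while pressing. Takes 2 to 5 N.
- flap (a joint): Angle of the spring-closed rocker that joins treadle and shutter, rad: 0 shut, grows as the treadle is pressed, end stop at 0.6; the spring shuts it when released.
- carrier: Loose blue carrier, about 80 g, in the channel before the shutter. Origin under the centre of its body; x points to its nose (into the reader), z up. Body 40 x 26 x 12 mm high with a round amber window; behind it a tongue 12 wide, 4 thick, and at x -79 to -73 an upright tab 22 wide, 28 high. Fully home, the origin is at dock x 35 mm; tongue and tab stay outside the shutter.
- carrier_tab (a point): Centre of the rear face of the carrier's tab, the face to push on: 79 mm behind the carrier's origin, 14 mm above its underside (dock z 20). Fully home it is at dock x -44 mm, and the tab's front face is at the green marks on the rails.
- timer: White kitchen-type timer with a black knob, 66 x 66 x 44 mm, left of the reader; bystander. Origin under its centre.
- pen_black: Pen, 9 x 134 mm, lying right of the channel; bystander. Origin under its centre.
- marker_red: Red and green marker, 12 x 124 mm, lying further right; bystander. Origin under its centre.
- forceps: Steel forceps, 132 mm, lying near the front edge; bystander. Origin under its centre.
- reagent_bottle: Brown bottle, 46 mm wide, 98 mm high, on the right; bystander. Origin under its centre.
- spare_tube: Capped sample tube, 16 x 81 mm, lying near the front edge; bystander. Origin at the middle of its round end.
Things that resemble listed ones, but are neither listed nor needed, are in the scene too. Of the things shaped like the carrier, the blue one is meant.

How it is judged:
By the outcome, as a careful person would: the job done as asked, in the order asked, and still so for the second after the job is handed in, with the robot touching nothing.
It also fails if it takes over 38 s, if anything falls off the work surface, if the arm or the gripper's body presses on something with over 40 N, if the wrist force passes 120 N, or if a joint passes its speed limit or range.

## Robot

A 6-joint arm with a two-finger parallel gripper is mounted at the origin on a cart in front of the work surface, level with it; the furniture and walls round the work are solid. World frame = base frame: x ahead of the robot, y to its left, z up, the work surface at z = 0. Lengths are in m, angles in degrees, forces in N, time in s.
With the tool pointing down it reaches from about 0.25 to 0.775 m from the base axis. Payload 4 kg.
Tool frame: the origin (TCP) lies at the very end of the fingers, on their centre line; the grasp point (between the pads) lies 19 mm behind it (grasp_offset is the distance from the TCP to the grasp point, in m); z points along the fingers, x is the direction in which the jaws open and shut, and the axes are right-handed (so a half turn about z gives the same grasp; the last joint's range is limited). The gripper opens to 94 mm and grips with 3 to 60 N. Pads are 16 mm wide; open, the fingers measure 119 mm over their backs; the gripper's body (75 mm by 177 mm) begins 78 mm behind the grasp point.
Start: joints at [65.827, 4.996, 78.535, -0, 96.463, -5.907], TCP at [0.172, 0.522, 0.206] pointing down, gripper open.
Joint ranges: [-177.83, 177.83], [-43.37, 116.18], [15.69, 146.23], [-61.86, 241.86], [9.47, 152.12], [-147.06, 147.06]. Speed limits (degrees/s): [159.86, 159.86, 180, 180, 180, 180].

## Interface

Orientations are given as a 3x3 rotation matrix whose columns are the frame's x, y, z axes.
In Python, from rig import * gives the robot as it stands.
- The arm moves only by the shell command python3 -m jog 'ROWS' [FORCE]. ROWS is JSON, a list of rows, each a list of 7 numbers: the turn, a rotation vector about the tool's x, y, z in degrees, then the shift along the tool's x, y, z in mm, then the finger opening in mm, from 0 to 94. A call has 1 to 10 rows; each row is the pose to reach, as a shift and turn from the pose commanded when the call began, along the tool's axes at that moment; what a row does not reach only later rows make up. A row lasts 1/12 s, in which the tool goes at most 41.7 mm and 7.16 degrees, less where a joint would pass 70% of its speed; a pose out of reach is approached as far as the arm can. A call with a gripper value outside its range is refused whole. The fingers move at their own pace and stop on an object; FORCE is the grip in N (left out, the last holds). Time passes only in rows, so rows that repeat a pose let the fingers close. It gives the time, the measured TCP pose, the force and the opening at its end, in the units of the state.
- state(): the state, without advancing time (a new reading comes with each control period).
- snapshot(name): name is "scene" or "top"; returns a dict with "image" (480x640x3 uint8, red, green, blue), "mtx" (3x3 intrinsics, pixels), "position" and "attitude" of the camera in the world. Camera axes: x right, y up, looking along -z (the intrinsics and any distortion apply to the point x, -y, -z); pixel columns grow to the right and rows downward; lengths in m; the calibration is good to about 2 mm. A picture is of the moment at which its call begins. There is no depth.
- hand_in(): hands the job in, once; it reports no verdict.
Trained networks look in the newest picture that a camera, given by its name, has taken for a name from the list of things; names that differ only in an ending like _2 or _b are one class to them, and where a whole thing is asked for, a point or a joint stands for the part that bears it (a point fixed in the world has none). Each returns a list of dicts, best first, with "score" (0 to 1); they miss things now and then, are a little off and sometimes report something else, mostly with a low value. They report only what shows in the picture. A call takes as long as a camera call. They do not tell look-alikes from the thing itself.
- boxes_of(label, camera): "box" ([centre column, centre row, width, height] in pixels, round what is visible of it).
- trace(label, camera): "mask" (480x640 bool, what is visible of it) and "box" ([centre column, centre row, width, height] in pixels, round what is visible of it).
The state is a dict: "time_s": time; "q": joint angles; "joint_vel": joint speeds; "effort": joint torques, N m; "tcp_pos": TCP position; "eef_rot": TCP orientation; "force": force on the tool from outside, world axes, zero at the start; "moment": the same for the moment, N m; "grip_width": finger opening in m.
Only numpy, scipy, OpenCV 4.12 (cv2) and the standard library are available. Lean on these libraries where they do the work, as an engineer would, in place of code of your own. Each camera call takes 0.05 s, during which the arm holds its last target.

## Working session

There is one attempt and no reset: what is moved stays moved. The work goes in short steps, Python scripts to look and compute and a shell command to move; the robot and the scene stay as the last step left them, time stands still between calls to the robot, and variables do not carry over. Pictures are saved under pics/ and viewed, and the job is handed in when it is done.

```bash
ls; mkdir -p pics; python3 - <<'E'
from rig import *
import cv2
for n in ("scene","top"):
    s=snapshot(n); cv2.imwrite(f"pics/{n}0.png",s["image"][:,:,::-1]); print(n,s["mtx"],s["position"],s["attitude"],[k for k in s])
print(state())
E
```

```text
pics
scene [[556.25100954   0.         314.66973483]
 [  0.         556.25100954 242.7819036 ]
 [  0.           0.           1.        ]] [0.3044024  0.75422445 1.59531758] [[-0.95881195  0.24954125 -0.1356791 ]
 [-0.28403717 -0.84501739  0.45306567]
 [-0.00159262  0.47294268  0.88109176]] ['image', 'mtx', 'position', 'attitude']
top [[622.06579914   0.         324.55189009]
 [  0.         622.06579914 241.0759077 ]
 [  0.           0.           1.        ]] [ 0.38021319 -0.02722821  1.60428553] [[ 0.01113035  0.99454032 -0.10375774]
 [-0.99991864  0.01042338 -0.00735338]
 [-0.00623172  0.10383114  0.99457542]] ['image', 'mtx', 'position', 'attitude']
{'time_s': 0.1, 'q': array([ 6.58265653e+01,  5.03532448e+00,  7.86153914e+01, -1.81304429e-03,
        9.64632173e+01, -5.90595297e+00]), 'joint_vel': array([ 0.00928889, -0.09717432, -0.16356899,  0.01434856, -0.02229018,
        0.04420526]), 'effort': array([ 2.26319244e-03, -3.41248477e+01, -3.03303480e+01,  7.20658503e-02,
        3.03655188e-02, -9.84904113e-05]), 'tcp_pos': array([0.17219873, 0.52182556, 0.20442308]), 'eef_rot': array([[ 3.13456132e-01,  9.49602357e-01, -7.85608571e-04],
       [ 9.49600615e-01, -3.13457069e-01, -1.82701085e-03],
       [-1.98118837e-03, -1.73326628e-04, -9.99998022e-01]]), 'force': array([ 0.88919525, -0.29089067, -0.51696521]), 'moment': array([ 0.02654109, -0.00818362,  0.06503459]), 'grip_width': 0.09410514050675478}
```

View pics/scene0.png

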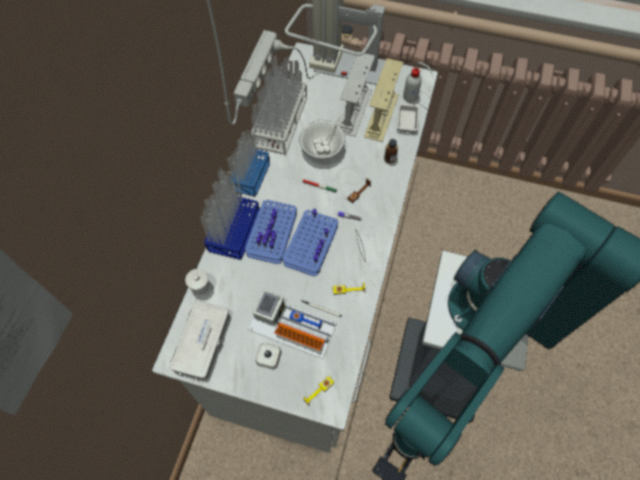

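View pics/top0.png

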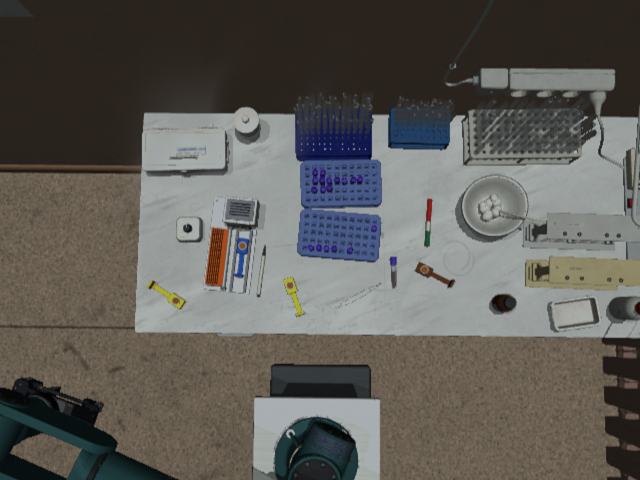

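```bash
cat > h.py <<'E'
import numpy as np, cv2
from rig import *
def ray(s,u,v,z):
    K=s["mtx"];d=np.linalg.inv(K)@np.array([u,v,1.]);d=np.array([d[0],-d[1],-d[2]])
    d=s["attitude"]@d;p=np.array(s["position"]);return p+d*(z-p[2])/d[2]
def proj(s,P):
    P=np.atleast_2d(P);c=(P-s["position"])@s["attitude"]
    q=np.c_[c[:,0],-c[:,1],-c[:,2]]@s["mtx"].T
    return q[:,:2]/q[:,2:]
def crop(s,x0,y0,w,h,f,name):
    im=cv2.resize(s["image"][y0:y0+h,x0:x0+w],None,fx=f,fy=f,interpolation=cv2.INTER_CUBIC);cv2.imwrite(name,im[:,:,::-1])
E
python3 - <<'E'
from h import *
s=snapshot("top");crop(s,165,185,130,115,5,"pics/t1.png")
s=snapshot("scene");crop(s,235,280,120,90,6,"pics/s1.png")
for l in ("dock","carrier","rocker","timer","pen_black"):
  for c in ("top","scene"):
    print(l,c,[(r["score"],np.round(r["box"],1)) for r in boxes_of(l,c)][:4])
E
```

```text
dock top [(0.57, array([230.6, 246.2,  53.5,  96.9]))]
dock scene [(0.77, array([292.2, 324.3,  87.7,  69. ])), (0.73, array([299.9, 324.1,  52. ,  47.1])), (0.21, array([306.8, 320.2,  32.1,  15.7]))]
carrier top [(0.82, array([294.4, 296.3,  21.4,  33.8])), (0.77, array([168.2, 295.6,  34.3,  25.5])), (0.68, array([432.2, 275.9,  41.3,  23.3])), (0.54, array([242.3, 257.6,  16.5,  37.5]))]
carrier scene [(0.67, array([361.1, 188.9,  22.8,  21.8])), (0.54, array([347.8, 287.3,  27.6,   9.6])), (0.53, array([306.1, 320.5,  31. ,  18.2])), (0.53, array([318.4, 389.2,  29.4,  28.5]))]
rocker top [(0.93, array([229.2, 257.8,  45. ,  61.5]))]
rocker scene [(0.71, array([301.6, 325.8,  52.4,  48.5]))]
timer top [(0.74, array([188.6, 229.2,  30. ,  30.6]))]
timer scene [(0.58, array([267.9, 357.1,  27.8,  25.1]))]
pen_black top [(0.63, array([260.9, 273.1,  10.6,  47.5]))]
pen_black scene []
```

View pics/t1.png

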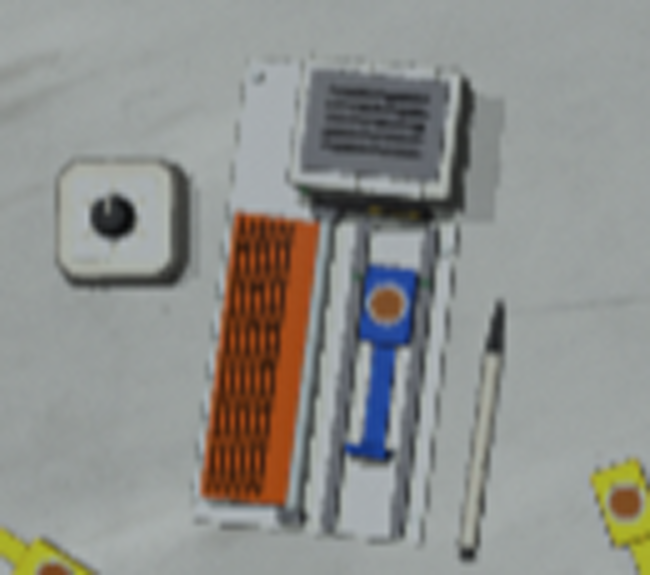

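View pics/s1.png

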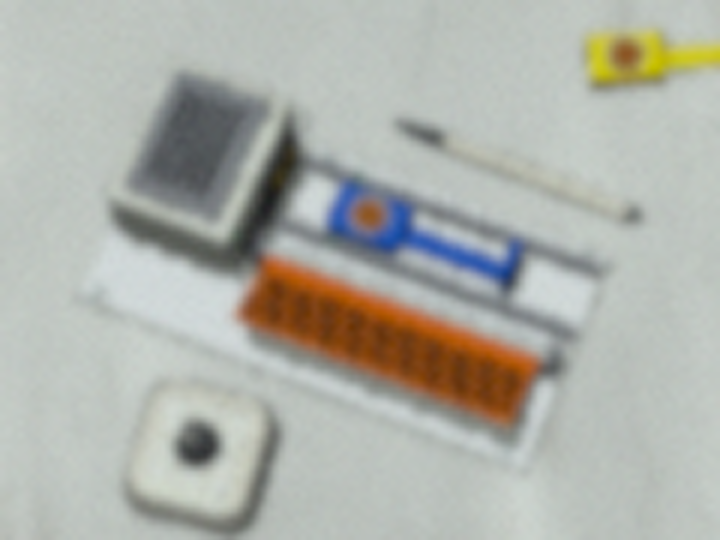

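```bash
cat > fit.py <<'E'
from h import *
from scipy.optimize import least_squares
def c(U,V,f,x0,y0): return ((U+.5)/f-.5+x0,(V+.5)/f-.5+y0)
T=[((244,63),(70,90,6)),((196,522),(-172,90,6)),((420,545),(-172,-30,6)),((303,62),(66,52,58)),((468,75),(66,-30,58)),((290,188),(0,52,58)),((455,203),(0,-30,58)),((202,498),(-160,80,37)),((236,213),(-14,80,37)),((320,222),(-14,38,22)),((288,505),(-160,38,22))]
S=[((523,470),(-172,90,6)),((75,295),(70,90,6)),((607,265),(-172,-30,6)),((185,70),(66,-30,58)),((290,105),(0,-30,58)),((112,202),(66,52,58)),((228,248),(0,52,58)),((268,257),(-14,38,22)),((545,355),(-160,38,22)),((510,425),(-160,80,37)),((240,313),(-14,80,37))]
st,ss=snapshot("top"),snapshot("scene")
def W(p,P):
    a=p[2];P=np.array(P)/1000.;return np.c_[p[0]+np.cos(a)*P[:,0]-np.sin(a)*P[:,1],p[1]+np.sin(a)*P[:,0]+np.cos(a)*P[:,1],P[:,2]]
def res(p,which="ts"):
    r=[]
    if "t" in which: r.append(proj(st,W(p,[x[1] for x in T]))-[c(*x[0],5,165,185) for x in T])
    if "s" in which: r.append(proj(ss,W(p,[x[1] for x in S]))-[c(*x[0],6,235,280) for x in S])
    return np.concatenate(r).ravel()
for w in("t","s","ts"):
    o=least_squares(res,[.45,.2,-.1],args=(w,),loss="soft_l1");print(w,np.round(o.x[:2],4),np.degrees(o.x[2]));print(np.round(o.fun.reshape(-1,2),1).tolist())
E
python3 fit.py
```

```text
t [0.5826 0.1899] -5.307026593880191
[[0.9, -0.7], [-0.9, 0.1], [0.7, 0.4], [0.1, -1.0], [-0.6, -0.3], [-0.4, -0.4], [-1.0, -0.1], [-0.1, 0.3], [0.2, 0.0], [0.7, 0.6], [0.3, 0.8]]
s [0.5813 0.1935] -5.19213745188161
[[0.8, 0.9], [0.1, 0.8], [1.2, -1.2], [-2.0, -2.5], [0.7, -0.8], [-1.3, -0.6], [-0.1, -0.5], [0.3, -0.2], [-0.2, 0.9], [0.4, 0.6], [-1.0, 1.3]]
ts [0.5822 0.1911] -5.296304993358956
[[0.5, -0.5], [-1.4, 0.3], [0.2, 0.6], [-0.3, -0.8], [-1.0, -0.1], [-0.9, -0.2], [-1.5, 0.1], [-0.5, 0.4], [-0.3, 0.2], [0.3, 0.8], [-0.2, 1.0], [0.6, 0.1], [0.1, -0.1], [1.1, -2.0], [-2.0, -3.3], [0.7, -1.6], [-1.3, -1.5], [-0.1, -1.3], [0.2, -1.0], [-0.3, 0.1], [0.3, -0.2], [-1.1, 0.5]]
```

```bash
cat > m.py <<'E'
from fit import *
D=np.array([.5824,.1905,np.radians(-5.3)])
def todock(P):
    a=D[2];d=P[:2]-D[:2];return np.array([np.cos(a)*d[0]+np.sin(a)*d[1],-np.sin(a)*d[0]+np.cos(a)*d[1],P[2]])*1000
E
python3 - <<'E'
from m import *
for n,U,V,z in (("win",387,304,.018),("bFL",365,265,.018),("bFR",418,268,.018),("bNR",410,345,.018),("tabtop",368,455,.034)):
    print("t",n,todock(ray(st,*c(U,V,5,165,185),z)).round(1))
for n,U,V,z in (("win",370,213,.018),("tabtop",518,247,.034),):
    print("s",n,todock(ray(ss,*c(U,V,6,235,280),z)).round(1))
# overlay
im=cv2.resize(st["image"][185:300,165:295],None,fx=5,fy=5,interpolation=cv2.INTER_CUBIC)[:,:,::-1].copy()
def seg(a,b,col):
    p=proj(st,W(D,[a,b]));p=[tuple(int(v) for v in ((q-[165,185]+.5)*5-.5)) for q in p];cv2.line(im,p[0],p[1],col,1)
for y in(14.2,-14.2): seg((-170,y,14),(-9,y,14),(0,255,255))
for a,b in(((-172,-30,6),(-172,90,6)),((-172,-30,6),(0,-30,6)),((-172,90,6),(70,90,6)),((0,-30,58),(0,52,58)),((66,-30,58),(66,52,58)),((66,52,58),(0,52,58)),((0,-30,58),(66,-30,58))): seg(a,b,(255,255,0))
cv2.imwrite("pics/ov.png",im)
s=state();P=s["tcp_pos"];print("tcp",todock(P))
def cmd(dx,dy,z):
    t=W(D,[(dx,dy,z)])[0]-P
    print(t*1000,(s["eef_rot"].T@t*1000).round(1))
cmd(-150,33,90)
R=s["eef_rot"];a=D[2];Rt=np.array([[-np.sin(a),np.cos(a),0],[np.cos(a),np.sin(a),0],[0,0,-1]])
from scipy.spatial.transform import Rotation as Q
print(Q.from_matrix(R.T@Rt).as_rotvec(degrees=True))
E
```

```text
t [0.5826 0.1899] -5.307026593880191
[[0.9, -0.7], [-0.9, 0.1], [0.7, 0.4], [0.1, -1.0], [-0.6, -0.3], [-0.4, -0.4], [-1.0, -0.1], [-0.1, 0.3], [0.2, 0.0], [0.7, 0.6], [0.3, 0.8]]
s [0.5813 0.1935] -5.19213745188161
[[0.8, 0.9], [0.1, 0.8], [1.2, -1.2], [-2.0, -2.5], [0.7, -0.8], [-1.3, -0.6], [-0.1, -0.5], [0.3, -0.2], [-0.2, 0.9], [0.4, 0.6], [-1.0, 1.3]]
ts [0.5822 0.1911] -5.296304993358956
[[0.5, -0.5], [-1.4, 0.3], [0.2, 0.6], [-0.3, -0.8], [-1.0, -0.1], [-0.9, -0.2], [-1.5, 0.1], [-0.5, 0.4], [-0.3, 0.2], [0.3, 0.8], [-0.2, 1.0], [0.6, 0.1], [0.1, -0.1], [1.1, -2.0], [-2.0, -3.3], [0.7, -1.6], [-1.3, -1.5], [-0.1, -1.3], [0.2, -1.0], [-0.3, 0.1], [0.3, -0.2], [-1.1, 0.5]]
t win [-50.4   0.9  18. ]
t bFL [-31.5  14.5  18. ]
t bFR [-30.3 -12.8  18. ]
t bNR [-70.1 -13.3  18. ]
t tabtop [-128.8   -0.9   34. ]
s win [-52.3   0.2  18. ]
s tabtop [-129.9   -5.    34. ]
tcp [-438.88922167  292.50940739  205.52247397]
[ 263.68309664 -285.08479346 -115.52247397] [-188.1  339.7  115.5]
[ 2.10237798e-03 -7.28494943e-03 -1.29665169e+01]
```

View pics/ov.png

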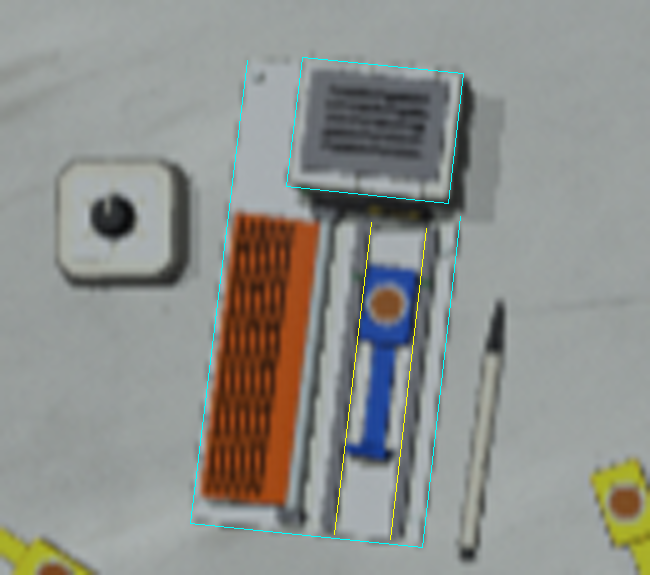

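```bash
python3 -m jog '[[0,0,-2,-19,34,8,90],[0,0,-4,-38,68,16,80],[0,0,-6,-57,102,24,70],[0,0,-8,-75,136,32,60],[0,0,-10,-94,170,40,54],[0,0,-12,-113,204,50,54],[0,0,-13,-132,238,60,54],[0,0,-13,-150,272,70,54],[0,0,-13,-169,306,78,54],[0,0,-13,-188,340,85,54]]'; python3 -m jog '[[0,0,0,0,0,0,54],[0,0,0,0,0,0,54],[0,0,0,0,0,0,54]]'
cat > w.py <<'E'
import contextlib,io
with contextlib.redirect_stdout(io.StringIO()):
    from m import *
from scipy.spatial.transform import Rotation as Q
a=D[2];Rt=np.array([[-np.sin(a),np.cos(a),0],[np.cos(a),np.sin(a),0],[0,0,-1]])
def rep(dx,dy,z):
    s=state();P=s["tcp_pos"];R=s["eef_rot"]
    print("t",s["time_s"],"tcp dock",todock(P).round(1),"f",s["force"].round(2),"w",s["grip_width"])
    print("turn",Q.from_matrix(R.T@Rt).as_rotvec(degrees=True).round(2),"shift",(R.T@(W(D,[(dx,dy,z)])[0]-P)*1000).round(1))
E
python3 -c "
from w import *
rep(-148,33,55)
s=snapshot('top');crop(s,165,185,130,115,5,'pics/t2.png')
s=snapshot('scene');crop(s,235,280,120,90,6,'pics/s2.png')
rep(-148,33,55)"
```

```text
time_s: 1.73
tcp_pos: [0.4372, 0.2355, 0.12]
eef_rot: [[0.092, 0.996, 0.0], [0.996, -0.092, 0.0], [0.0, 0.0, -1.0]]
force: [-0.9, 1.6, -0.9]
grip_width: 0.0543
time_s: 1.98
tcp_pos: [0.4361, 0.2375, 0.1206]
eef_rot: [[0.092, 0.996, -0.0], [0.996, -0.092, 0.001], [0.001, -0.0, -1.0]]
force: [-0.4, -0.3, 0.2]
grip_width: 0.0539
t 2.0833 tcp dock [-150.4   34.1  121. ] f [ 0.39 -0.52  0.1 ] w 0.05393691311734155
turn [ 0.02 -0.05  0.14] shift [-1.2  2.4 66. ]
t 2.1833 tcp dock [-150.5   34.3  121. ] f [-0.07  0.72  1.13] w 0.05410585613276378
turn [ 0.04 -0.04  0.18] shift [-1.3  2.4 66. ]
```

```bash
python3 -m jog '[[0,0,0,0,0,16,54],[0,0,0,0,1,32,54],[0,0,0,-1,2,48,54],[0,0,0,-1,2,66,54],[0,0,0,-1,2,66,54],[0,0,0,-1,2,66,54]]'
python3 -c "
from w import *
s=snapshot('top');crop(s,165,185,130,115,5,'pics/t3.png')
s=snapshot('scene');crop(s,235,280,120,90,6,'pics/s3.png')
rep(-148,33,40)"
```

```text
time_s: 2.68
tcp_pos: [0.437, 0.2366, 0.054]
eef_rot: [[0.09, 0.996, -0.002], [0.996, -0.09, -0.001], [-0.001, -0.002, -1.0]]
force: [-0.6, 0.3, 0.1]
grip_width: 0.054
t 2.8833 tcp dock [-146.9   32.8   56.2] f [ 0.3  -0.03 -0.21] w 0.05410734853829649
turn [ 0.16 -0.08  0.07] shift [ 0.2 -1.1 16.2]
```

View pics/t3.png

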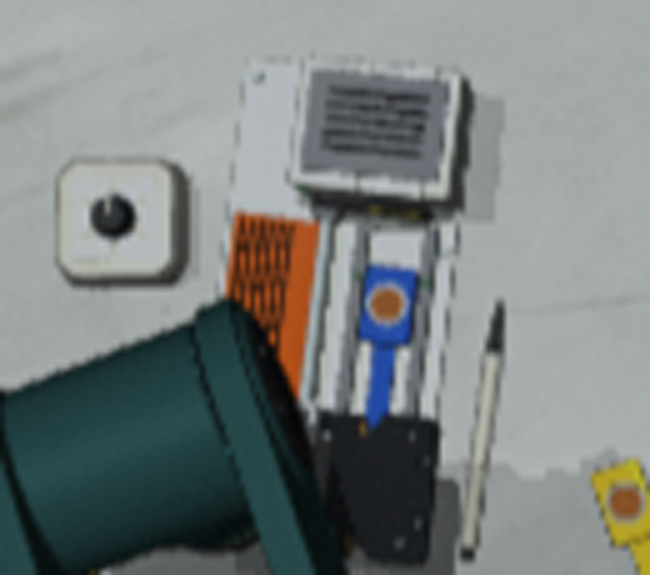

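View pics/s3.png

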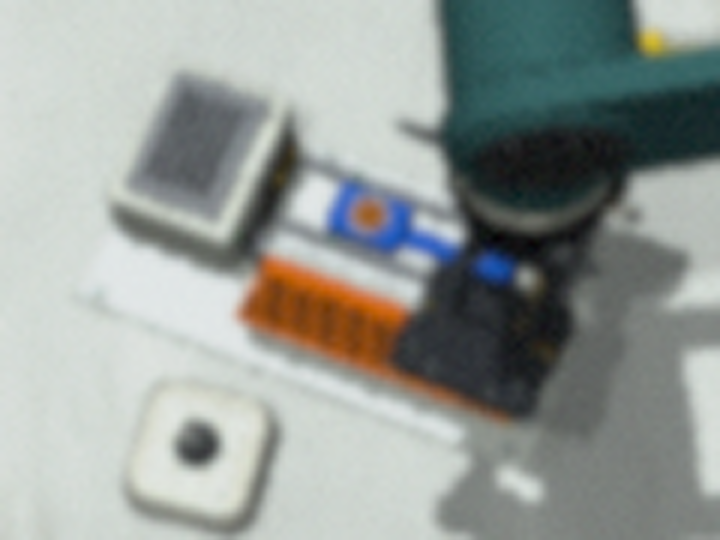

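```bash
python3 -m jog '[[0,-1,0,0,-1,6,54],[0,-2,0,0,-1,12,54],[0,-3,0,0,-1,18,54],[0,-3,0,0,-1,23,54],[0,-3,0,0,-1,28,54],[0,-3,0,0,-1,28,54],[0,-3,0,0,-1,28,54]]'
python3 -c "
from w import *
rep(-148,33,18)
s=snapshot('scene');crop(s,235,280,120,90,6,'pics/s4.png')"
```

```text
time_s: 3.47
tcp_pos: [0.4373, 0.2368, 0.0268]
eef_rot: [[0.092, 0.996, -0.005], [0.994, -0.092, -0.051], [-0.051, -0.0, -0.999]]
force: [-1.8, 2.5, 3.4]
grip_width: 0.0538
t 3.5667 tcp dock [-148.6   32.4   27. ] f [-1.4   2.24  3.66] w 0.05382649961865151
turn [0.02 2.94 0.03] shift [1.1 0.6 9. ]
```

View pics/s4.png

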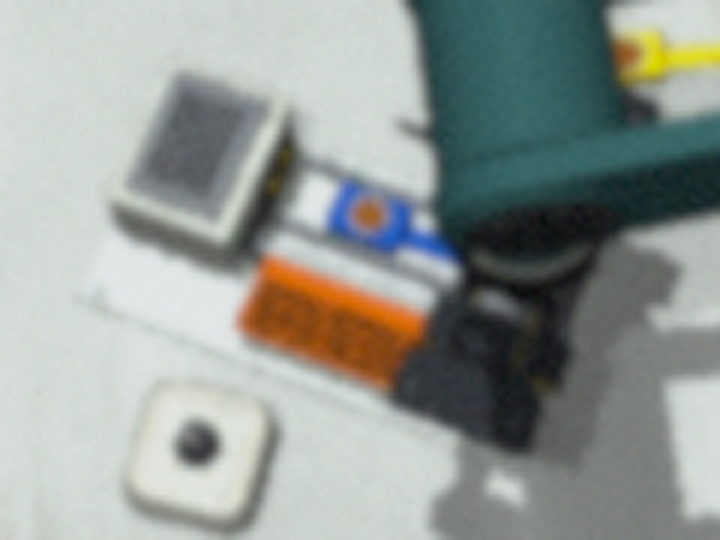

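```bash
python3 -m jog '[[0,0,0,0,0,3,54],[0,0,0,0,0,6,54],[0,0,0,0,0,9,54],[0,0,0,0,0,9,54],[0,0,0,0,0,9,54]]'
python3 -c "
from w import *
rep(-148,33,18)
s=snapshot('scene');crop(s,235,280,120,90,6,'pics/s5.png')
s=snapshot('top');crop(s,165,185,130,115,5,'pics/t5.png')
rep(-148,33,18)"
```

```text
time_s: 4.03
tcp_pos: [0.4377, 0.2363, 0.0178]
eef_rot: [[0.092, 0.996, -0.003], [0.994, -0.092, -0.05], [-0.051, 0.001, -0.999]]
force: [-1.3, 3.3, 5.3]
grip_width: 0.0541
t 4.1333 tcp dock [-148.3   32.3   17.9] f [-0.9   3.25  6.39] w 0.05398668604096581
turn [0.07 2.89 0.03] shift [ 0.7  0.3 -0.1]
t 4.2333 tcp dock [-148.2   32.3   17.9] f [-0.63  3.53  5.63] w 0.05428991456581908
turn [0.07 2.89 0.02] shift [ 0.7  0.2 -0.1]
```

View pics/s5.png

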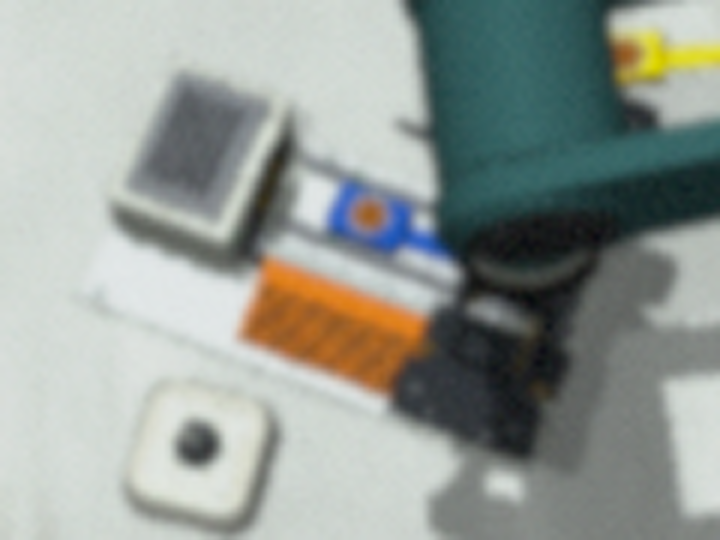

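View pics/t5.png

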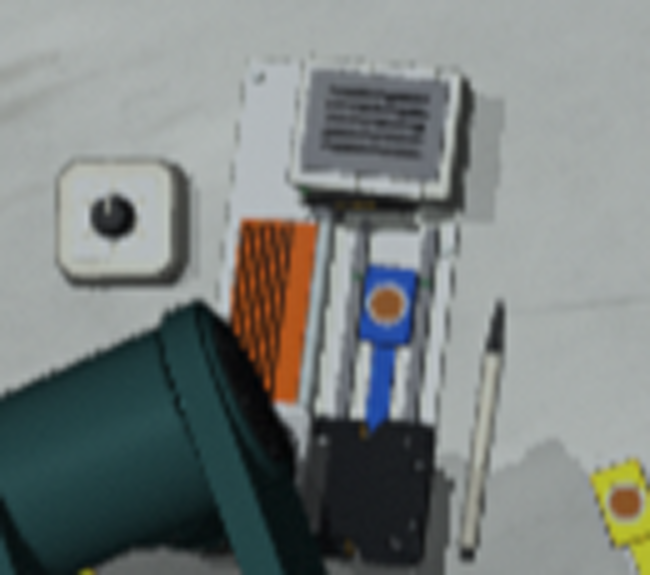

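```bash
python3 -m jog '[[0,0,0,0,3,0,54],[0,0,0,0,6,0,54],[0,0,0,0,9,0,54],[0,0,0,0,12,0,54],[0,0,0,0,15,0,54],[0,0,0,0,18,0,54],[0,0,0,0,21,0,54],[0,0,0,0,24,0,54],[0,0,0,0,24,0,54]]'
python3 -c "
from w import *
s=snapshot('scene');crop(s,235,280,120,90,6,'pics/s6.png')
s=snapshot('top');crop(s,165,185,130,115,5,'pics/t6.png')
rep(-148,33,18)"
```

```text
time_s: 4.98
tcp_pos: [0.4593, 0.2338, 0.0177]
eef_rot: [[0.091, 0.996, -0.009], [0.994, -0.092, -0.051], [-0.052, -0.004, -0.999]]
force: [-6.2, 2.8, 9.5]
grip_width: 0.054
t 5.1833 tcp dock [-126.6   31.7   17.6] f [-5.51  2.65  9.01] w 0.05411766399043504
turn [-0.23  2.98  0.05] shift [  1.3 -21.4  -0.3]
```

View pics/t6.png

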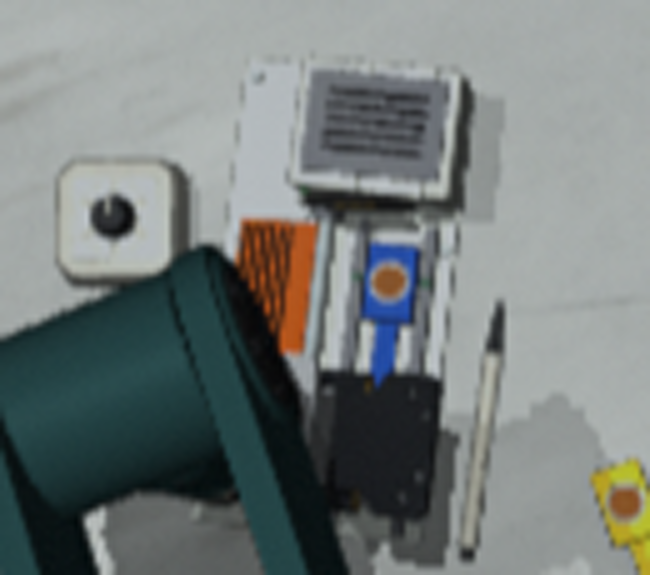

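View pics/s6.png

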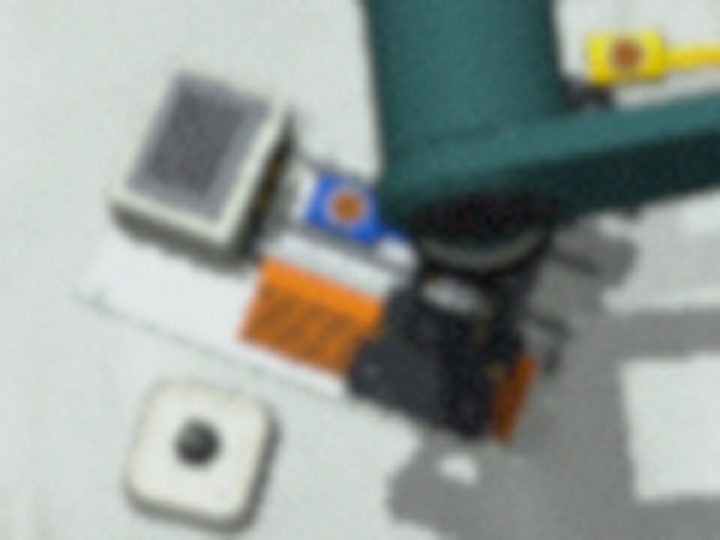

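```bash
python3 -m jog '[[0,0,0,0.2,3,0,54],[0,0,0,0.4,6,0,54],[0,0,0,0.6,9,0,54],[0,0,0,0.8,12,0,54],[0,0,0,1,15,0,54],[0,0,0,1,18,0,54],[0,0,0,1,21,0,54],[0,0,0,1,24,0,54],[0,0,0,1,27,0,54],[0,0,0,1,27,0,54]]'
python3 -c "
from w import *
s=snapshot('scene');crop(s,235,280,120,90,6,'pics/s7.png')
s=snapshot('top');crop(s,165,185,130,115,5,'pics/t7.png')
rep(-148,33,18)"
```

```text
time_s: 6.02
tcp_pos: [0.4865, 0.2321, 0.0175]
eef_rot: [[0.091, 0.996, -0.009], [0.994, -0.092, -0.052], [-0.052, -0.004, -0.999]]
force: [-6.1, 1.7, 7.7]
grip_width: 0.0538
t 6.2167 tcp dock [-99.3  32.6  17.5] f [-5.08  2.19  7.63] w 0.05408986295736028
turn [-0.19  3.    0.05] shift [  0.4 -48.7  -0.3]
```

View pics/t7.png

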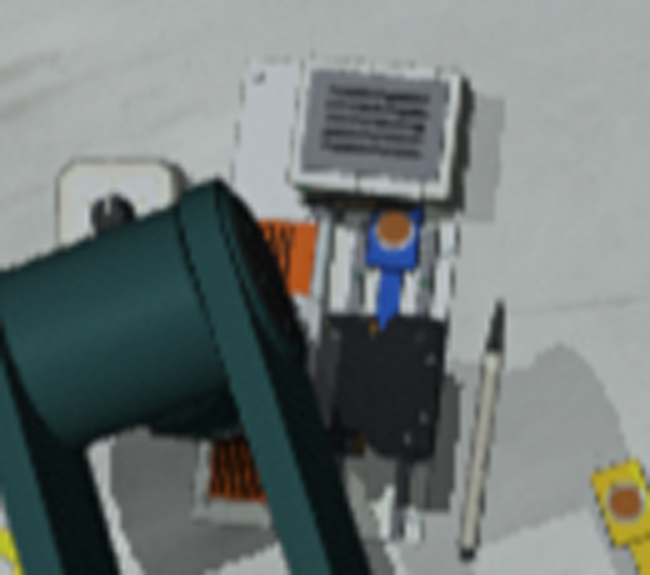

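View pics/s7.png

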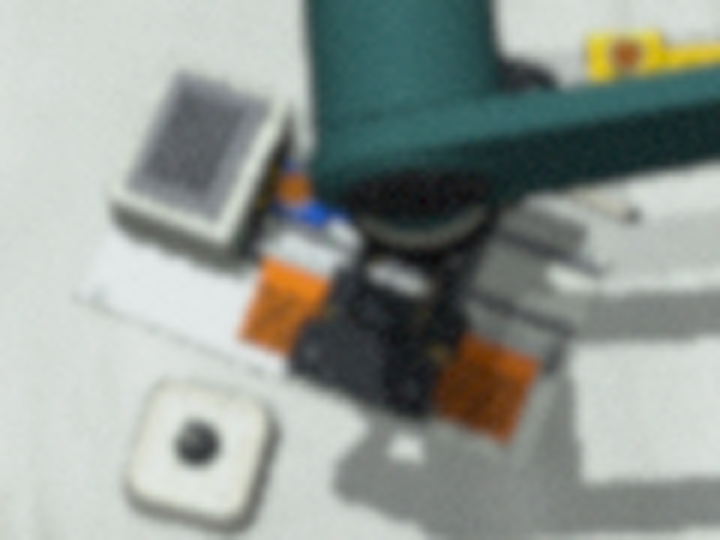

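```bash
python3 -m jog '[[0,0,0,0,4,0,54],[0,0,0,0,8,0,54],[0,0,0,0,12,0,54],[0,0,0,0,16,0,54],[0,0,0,0,20,0,54],[0,0,0,0,24,0,54],[0,0,0,0,28,0,54],[0,0,0,0,32,0,54],[0,0,0,0,36,0,54],[0,0,0,0,40,0,54]]'
python3 -m jog '[[0,0,0,0,1,0,54],[0,0,0,0,2,0,54],[0,0,0,0,2,0,54]]'
python3 -c "
from w import *
rep(-52,33,18)"
```

```text
time_s: 7.05
tcp_pos: [0.5254, 0.2287, 0.0175]
eef_rot: [[0.091, 0.996, -0.01], [0.994, -0.091, -0.052], [-0.052, -0.006, -0.999]]
force: [-6.6, 2.7, 8.7]
grip_width: 0.0542
time_s: 7.3
tcp_pos: [0.5279, 0.2284, 0.0175]
eef_rot: [[0.091, 0.996, -0.009], [0.994, -0.092, -0.052], [-0.052, -0.004, -0.999]]
force: [-6.7, 2.7, 7.7]
grip_width: 0.054
t 7.4 tcp dock [-57.7  32.7  17.6] f [-5.54  1.62  8.55] w 0.054139616882990606
turn [-0.23  3.    0.06] shift [ 0.2  5.7 -0.5]
```

Fine steps until the stop shows in the force.

```bash
python3 -m jog '[[0,0,0,0,1,0,54],[0,0,0,0,2,0,54],[0,0,0,0,3,0,54],[0,0,0,0,3,0,54]]'
python3 -m jog '[[0,0,0,0,1,0,54],[0,0,0,0,1.5,0,54],[0,0,0,0,1.5,0,54]]'
python3 -m jog '[[0,0,0,0,1,0,54],[0,0,0,0,1.5,0,54],[0,0,0,0,1.5,0,54]]'
python3 -c "
from w import *
rep(-52,33,18)"
```

```text
time_s: 7.73
tcp_pos: [0.5307, 0.2281, 0.0175]
eef_rot: [[0.091, 0.996, -0.01], [0.994, -0.091, -0.052], [-0.053, -0.005, -0.999]]
force: [-6.2, 2.4, 8.8]
grip_width: 0.0539
time_s: 7.98
tcp_pos: [0.5323, 0.228, 0.0176]
eef_rot: [[0.091, 0.996, -0.009], [0.994, -0.091, -0.052], [-0.052, -0.005, -0.999]]
force: [-5.6, 2.9, 8.8]
grip_width: 0.0543
time_s: 8.23
tcp_pos: [0.5334, 0.2279, 0.0176]
eef_rot: [[0.091, 0.996, -0.01], [0.994, -0.091, -0.052], [-0.053, -0.005, -0.999]]
force: [-6.6, 1.9, 9.1]
grip_width: 0.0538
t 8.3333 tcp dock [-52.3  32.7  17.5] f [-6.7   1.57  8.55] w 0.05446667003222167
turn [-0.31  3.02  0.07] shift [ 0.3  0.3 -0.5]
```

```bash
python3 -m jog '[[0,0,0,0,1,0,54],[0,0,0,0,1,0,54]]'
python3 -m jog '[[0,0,0,0,1,0,54],[0,0,0,0,1,0,54]]'
python3 -m jog '[[0,0,0,0,1,0,54],[0,0,0,0,1,0,54]]'
python3 -c "
from w import *
rep(-52,33,18)
s=snapshot('scene');crop(s,235,280,120,90,6,'pics/s8.png')
s=snapshot('top');crop(s,165,185,130,115,5,'pics/t8.png')"
```

```text
time_s: 8.5
tcp_pos: [0.5344, 0.2278, 0.0175]
eef_rot: [[0.091, 0.996, -0.01], [0.994, -0.091, -0.052], [-0.053, -0.005, -0.999]]
force: [-6.4, 1.8, 8.5]
grip_width: 0.0541
time_s: 8.67
tcp_pos: [0.5345, 0.2278, 0.0175]
eef_rot: [[0.091, 0.996, -0.012], [0.994, -0.092, -0.052], [-0.053, -0.007, -0.999]]
force: [-7.9, 2.5, 10.2]
grip_width: 0.0539
time_s: 8.83
tcp_pos: [0.5345, 0.2277, 0.0175]
eef_rot: [[0.091, 0.996, -0.014], [0.994, -0.092, -0.052], [-0.053, -0.01, -0.999]]
force: [-11.0, 3.4, 12.2]
grip_width: 0.054
t 8.9333 tcp dock [-51.1  32.7  17.5] f [-10.55   1.71  12.23] w 0.053795779796529934
turn [-0.54  3.04  0.05] shift [ 0.3 -0.9 -0.5]
```

View pics/t8.png

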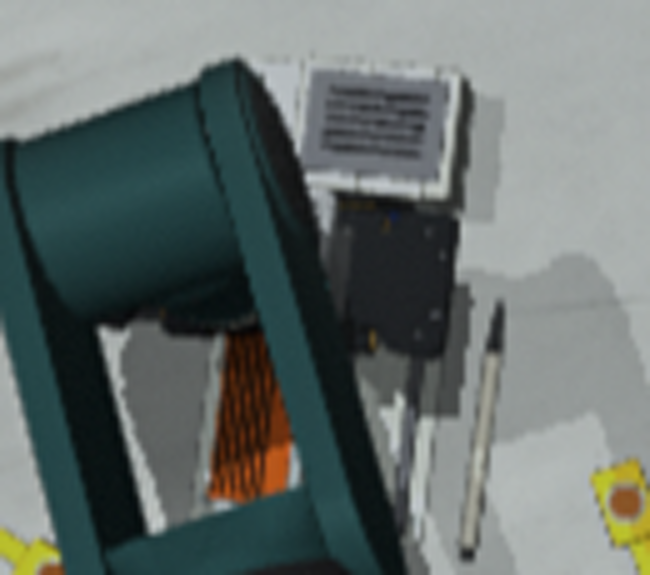

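```bash
python3 -m jog '[[0,0,0,0,1,0,54],[0,0,0,0,1,0,54]]'; python3 -m jog '[[0,0,0,0,-3,0,54],[0,0,0,0,-6,0,54],[0,0,0,0,-9,0,54],[0,0,0,0,-9,0,54],[0,0,0,0,-9,0,54]]'; python3 -c "
from w import *
rep(-57,33,18)"
```

```text
time_s: 9.2
tcp_pos: [0.5345, 0.2277, 0.0175]
eef_rot: [[0.091, 0.996, -0.016], [0.994, -0.092, -0.052], [-0.053, -0.012, -0.999]]
force: [-13.9, 3.2, 13.8]
grip_width: 0.0541
time_s: 9.62
tcp_pos: [0.5331, 0.228, 0.0187]
eef_rot: [[0.092, 0.996, 0.001], [0.994, -0.092, -0.052], [-0.051, 0.005, -0.999]]
force: [2.4, 2.0, 5.5]
grip_width: 0.0538
t 9.7167 tcp dock [-52.6  32.8  18.6] f [2.4  2.33 5.79] w 0.053889663884420846
turn [0.3  2.94 0.01] shift [ 0.3 -4.4  0.6]
```

```bash
python3 -m jog '[[0,0,0,0,-2,0,54],[0,0,0,0,-3,0,54],[0,0,0,0,-3,0,54],[0,0,0,0,-3,-4,54],[0,0,0,0,-3,-8,54],[0,0,0,0,-3,-12,54],[0,0,0,0,-3,-18,54],[0,0,0,0,-3,-28,54],[0,0,0,0,-3,-45,54],[0,0,0,0,-3,-75,54]]'; python3 -m jog '[[0,3,0,0,-20,-40,54],[0,3,0,0,-60,-60,54],[0,3,0,0,-100,-60,54],[0,3,0,0,-140,-60,54],[0,3,0,0,-180,-60,54],[0,3,0,0,-180,-60,54],[0,3,0,0,-180,-60,54]]'; python3 -c "
from w import *
rep(-57,33,18)
s=snapshot('scene');crop(s,235,280,120,90,6,'pics/s9.png')
s=snapshot('top');crop(s,165,185,130,115,5,'pics/t9.png')"
```

```text
time_s: 10.55
tcp_pos: [0.5245, 0.2312, 0.0886]
eef_rot: [[0.091, 0.996, -0.015], [0.994, -0.092, -0.055], [-0.056, -0.01, -0.998]]
force: [0.4, 0.4, -0.7]
grip_width: 0.054
time_s: 11.13
tcp_pos: [0.3468, 0.2518, 0.152]
eef_rot: [[0.089, 0.996, -0.001], [0.996, -0.089, -0.0], [-0.0, -0.001, -1.0]]
force: [0.7, 0.4, 0.8]
grip_width: 0.0541
t 11.2333 tcp dock [-237.7   39.6  152.3] f [ 0.35 -0.12  0.46] w 0.053981552707800806
turn [-0.    0.01  0.06] shift [ -6.7 180.7 134.3]
```

View pics/t9.png

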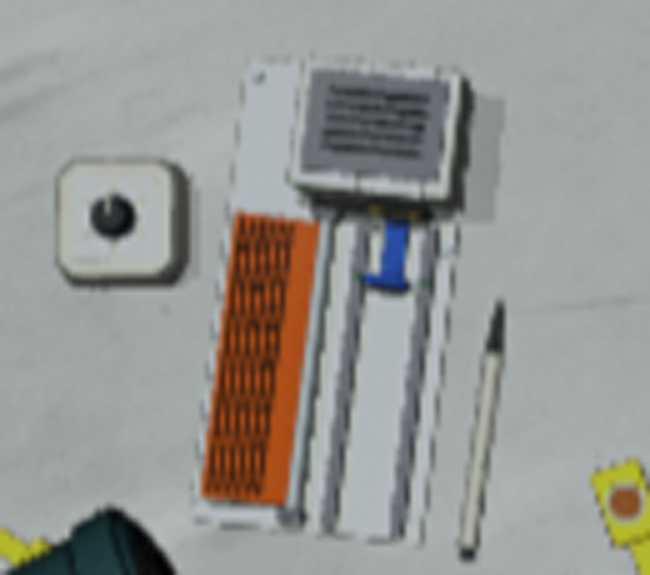

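View pics/s9.png

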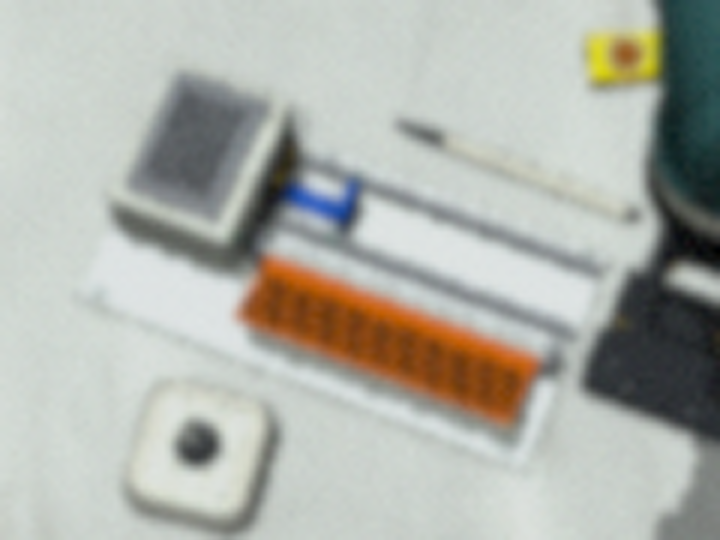

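```bash
python3 -c "
from w import *
print(todock(ray(st,*c(387,286,5,165,185),.034)))
hand_in()"
```

```text
[-42.55960066  -0.40749535  34.        ]
the job is handed in; nothing more can be done
```

I loaded the blue carrier into the reader and handed the job in after about 11 s of the 38 s allowed.

One fingertip held the treadle down and slid along it. The other pushed the carrier by its rear tab, under the raised shutter, into the housing. I then backed off the tab and lifted away, and the shutter closed behind the carrier.

**Home position:** the push stalled with the pushing face at dock x about -43, where -44 is fully home. The push force rose from about 6 N to 14 N with no further travel. In the final pictures the tab stands at the green rail marks, and I measured its top at dock x about -42.6. The expected value there is about -41 to -44, and my position readings are good to about 2 mm.

**After release:** the treadle is back in its starting position, and only the carrier's tongue and tab show outside the shutter. The robot's force reading is about 0. The timer and pen look unmoved. I did not check the other bystander items again after the move, but the arm did not go near them.

**Disagreements:** the two cameras differed by about 4 mm on the reader's position, so I relied mainly on the top camera. No other check failed.

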